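# Tighten a screw eye with the honing steel as lever

### The job

The screw eye on top of the round wooden hanger boss has worked loose. Pick up the honing steel by its handle, slide its shaft through the eye's loop and swing it round as a lever, clockwise seen from above, until its collar is fully home and the eye is pulled up tight against the stop; feel for it and do not force it. Then draw the steel out and lay it down flat on the worktop, well clear of the boss, without touching the eye with the gripper or disturbing the other things.

Things in the scene. Friction and masses are not known exactly. Their poses are not given: they have to be found in the camera images.
- steel_grip (a point): Centre of the black handle of the honing steel (0.2 kg, lying on the worktop), 16 mm over the handle's flat underside. Handle a flat-sided bar 78 long (x) x 22 wide (y) x 32 mm high (z). x points along the steel to its tip, z up. A steel guard 28 mm wide ends the handle, 38 to 44 mm in front of this point; beyond it is the shaft.
- steel_guard (a point): Where the shaft leaves the guard, on the steel's axis, 44 mm in front of the handle's centre. Axes as steel_grip. The shaft is a round dark steel bar on the handle's axis, 14.5 mm in diameter, 100 mm long, its last 24 mm tapering to the tip.
- steel_tip (a point): Tip of the steel's shaft (3 mm across), on its axis, 144 mm in front of the handle's centre. Axes as steel_grip.
- eye_loop (a point): Centre of the loop of the bright steel screw eye, which stands upright on a round wooden boss. Loop of 10 mm round wire, clear hole 18 mm, 38 mm over all; x is the level axis of the hole, along which a rod goes through from either side; z up. It lies on the axis about which the eye turns, 86 mm over the worktop.
- eye_collar (a point): Centre of the underside of the eye's collar (26 mm across), on the turning axis. Tight, it sits on the brass washer 38.0 mm over the worktop; loose, 0.2 to 0.9 mm higher: clockwise turning sinks it 5 mm a full turn, 0.3 to 1.1 rad are needed, to a hard stop at an angle that differs each time. The boss is fixed to the worktop, 94 mm across, 36 mm high, its rubber foot 100 mm across.
- eye: The screw eye; origin 48 mm below eye_loop, same axes. A rod in the loop swings freely about 0.5 rad before it binds and takes the eye along. The thread drags with about 0.16 N m (1.7 N on a lever of 94 mm) until the stop, where the torque climbs steeply: bring it to about 0.7 N m to be tight; more than 1 N m is forcing it. Its torque shows as force at the handle, as moment, or both. The eye stays where it is left.
- jam_jar: Bystander: jam jar with red lid, 65 mm across, 95 mm high; origin under its centre.
- butter: Bystander: pack of butter 73 x 102 x 37 mm; origin under its centre.
- salt_shaker: Bystander: salt shaker, 44 mm across, 90 mm high; origin under its centre.
- garlic_a: Bystander: head of garlic, 56 mm; origin under its centre.
- steel: The honing steel; origin under the middle of its handle, 16 mm below steel_grip, same axes.
There are look-alikes about, which are no part of the job. Leave any blue or purple look-alike of the part that bears eye_loop alone. Several things look just like the steel: the one meant starts nearest to the robot's base.

How it is judged:
By the outcome, as a careful person would: the job done as asked, in the order asked, and still so for the second after the job is handed in, with the robot touching nothing.
It also fails if it takes over 72 s, if anything falls off the work surface, if the arm or the gripper's body presses on something with over 40 N, if the wrist force passes 120 N, or if a joint passes its speed limit or range.

### The arm

A 6-joint arm with a two-finger parallel gripper is mounted at the origin on a cart in front of the work surface, level with it; the furniture and walls round the work are solid. World frame = base frame: x ahead of the robot, y to its left, z up, the work surface at z = 0. Lengths are in m, angles in degrees, forces in N, time in s.
With the tool pointing down it reaches from about 0.325 to 0.775 m from the base axis. Payload 5.5 kg.
Tool frame: the origin (TCP) lies between the finger pads; the fingertips stand 22 mm ahead of it and the grasp point (between the pads) lies 3 mm ahead of it; x points along the fingers, y is the direction in which the jaws open and shut, and the axes are right-handed (so a half turn about x gives the same grasp; the last joint's range is limited). The gripper opens to 88 mm and grips with 3 to 60 N. Pads are 20 mm wide; open, the fingers measure 115 mm over their backs; the gripper's body (75 mm by 178 mm) begins 61 mm behind the grasp point.
Start: joints at [61.725, 5.22, 70.514, -0, 104.267, -3.249], TCP at [0.254, 0.544, 0.245] pointing down, gripper open.
Joint ranges: [-164.24, 164.24], [-49.07, 125.15], [9.68, 141.18], [-86.29, 266.29], [3.28, 154.24], [-151.56, 151.56]. Speed limits (degrees/s): [147.25, 147.25, 172.46, 180, 180, 180].

### API

Orientations are given as a 3x3 rotation matrix whose columns are the frame's x, y, z axes.
In Python, from cell import observe, snapshot, job_done, find_in gives the robot as it stands. The module is installed in compiled form; this text tells all that it offers.
- The arm moves only by the tool apply_moves, never from a script. Its argument "motion" is a list of rows, each a list of 3 entries, a list of its own where there are three numbers: the shift along the tool's x, y, z in cm, then the turn about the tool's x in rad, then the gripper's target within -1 to 1 (shut at 1, half-way at 0, fully open at -1). A call has 1 to 8 rows; each row shifts and turns the commanded pose from where the row before left it, along the tool's axes as they then stand; what a row does not reach is not made up. A row lasts 1/12 s, in which the tool goes at most 41.7 mm and 7.16 degrees, less where a joint would pass 70% of its speed; a pose out of reach is approached as far as the arm can. A call is refused whole if a number of a shift passes 4.17 or a number of a turn 0.125, either way. A call with a gripper value outside its range is refused whole. The fingers move at their own pace and stop on an object; "grip_force" is the grip in N (left out, the last holds). Time passes only in rows, so rows that do not move let the fingers close. It gives the time, the measured TCP pose, the force and the opening at its end, in the units of the state.
- observe(): the state, without advancing time (a new reading comes with each control period).
- snapshot(name): name is "side" or "top"; returns a dict with "frame" (400x640x3 uint8, red, green, blue), "vfov" (degrees; the focal length in pixels is half the picture's height over the tangent of half this angle, whatever the lens; pixels are square), "cx", "cy" (the principal point, pixels), "world_to_cam" (4x4, takes a point from world to camera coordinates). Camera axes: x right, y down, z forward; pixel columns grow to the right and rows downward; lengths in m; the calibration is good to about 2 mm. A picture is of the moment at which its call begins. There is no depth.
- job_done(): hands the job in, once; it reports no verdict.
Trained networks look in a picture, given as the dict that the camera call returned (one of the last four; its "shot" number tells which), for a name from the list of things; names that differ only in an ending like _2 or _b are one class to them, and where a whole thing is asked for, a point or a joint stands for the part that bears it (a point fixed in the world has none). Each returns a list of dicts, best first, with "conf" (0 to 1); they miss things now and then, are a little off and sometimes report something else, mostly with a low value. They report only what shows in the picture. A call takes as long as a camera call. They do not tell look-alikes from the thing itself.
- find_in(picture, query): "at" ([x, y, z] in m, in world coordinates, good to about 4 mm: the middle of the surface that is visible of it).
The state is a dict: "clock": time; "qpos": joint angles; "joint_vel": joint speeds; "tau": joint torques, N m; "tool_pos": TCP position; "tool_rot": TCP orientation; "wrist_force": force on the tool from outside, world axes, zero at the start; "ft_torque": the same for the moment, N m; "grip_width": finger opening in m.
Only numpy, scipy, OpenCV 4.12 (cv2) and the standard library are available. Lean on these libraries where they do the work, as an engineer would, in place of code of your own. Each camera call takes 0.05 s, during which the arm holds its last target. There are 200 camera calls.

## Working session

There is one attempt and no reset: what is moved stays moved. The work goes in short steps, Python scripts to look and compute and a tool call to move; the robot and the scene stay as the last step left them, time stands still between calls to the robot, and variables do not carry over. Pictures are saved under pics/ and viewed, on a budget of 10 in all, crops included, one or two more only if the job needs it, and the job is handed in when it is done.

Besides the shell and the picture viewer there is one more tool, called after "Request:" as name(argument=value, ...) on one line, values as JSON. apply_moves: Moves the arm, as the interface text tells. Its arguments: {"type":"object","properties":{"motion":{"type":"array","items":{"type":"array"}},"grip_force":{"type":"number"}},"required":["motion"]}

```bash
mkdir -p pics; cat > h.py <<'E'
import numpy as np, cv2
from cell import observe, snapshot, job_done, find_in
def save(s,n): cv2.imwrite('pics/'+n,s["frame"][:,:,::-1])
def proj(s,p):
    f=200/np.tan(np.radians(s["vfov"])/2); c=s["world_to_cam"]@np.r_[p,1]
    return np.round([s["cx"]+f*c[0]/c[2], s["cy"]+f*c[1]/c[2]],1)
def ray(s,u,v,z):
    f=200/np.tan(np.radians(s["vfov"])/2); T=np.linalg.inv(s["world_to_cam"])
    d=T[:3,:3]@np.array([(u-s["cx"])/f,(v-s["cy"])/f,1]); o=T[:3,3]
    return o+d*(z-o[2])/d[2]
E
python3 - <<'E'
from h import *
for n in("top","side"):
    s=snapshot(n); save(s,n+"1.png")
    T=np.linalg.inv(s["world_to_cam"]);print(n,s["vfov"],T[:3,3].round(3),T[:3,2].round(2))
    for q in("steel_grip","steel_guard","steel_tip","eye_loop","eye_collar","jam_jar","butter","salt_shaker","garlic_a"):
        for r in find_in(s,q): print(q,round(r["conf"],2),np.round(r["at"],3),proj(s,r["at"]))
o=observe();print(o)
E
```

```text
top 48.087742540590504 [ 0.267 -0.11   1.388] [ 0.21 -0.01 -0.98]
steel_grip 0.87 [ 0.471 -0.534  0.027] [451.6 214.8]
steel_grip 0.84 [ 0.501 -0.22   0.029] [349.2 209.8]
steel_grip 0.74 [ 0.669 -0.364  0.028] [391.1 155.5]
steel_guard 0.89 [ 0.672 -0.361  0.021] [389.8 155.3]
steel_guard 0.64 [ 0.471 -0.54   0.023] [453.1 215.1]
steel_guard 0.6 [ 0.499 -0.219  0.032] [348.9 210.4]
steel_guard 0.41 [0.651 0.299 0.096] [174.2 164.7]
steel_tip 0.7 [ 0.668 -0.367  0.028] [392.2 155.8]
steel_tip 0.66 [ 0.504 -0.219  0.028] [348.7 209.1]
steel_tip 0.63 [ 0.471 -0.541  0.031] [454.3 214.6]
eye_loop 0.38 [0.656 0.043 0.1  ] [259.8 158.7]
eye_loop 0.37 [ 0.393 -0.046  0.1  ] [292.6 245.4]
eye_collar 0.66 [ 0.662 -0.146  0.078] [322.7 156.3]
eye_collar 0.17 [ 0.497 -0.217  0.032] [348.3 211.1]
jam_jar 0.8 [0.65  0.298 0.097] [174.3 164.8]
butter 0.89 [0.57  0.269 0.035] [189.5 194.9]
butter 0.23 [ 0.497 -0.22   0.033] [349.1 211. ]
salt_shaker 0.51 [ 0.504 -0.22   0.027] [349.1 209. ]
garlic_a 0.69 [ 0.651 -0.22   0.036] [346.1 162.5]
side 43.67053032399552 [ 0.246 -1.48   1.172] [ 0.16  0.7
[... 918 characters left out ...]
,  1.12667686e-03,
        1.04267428e+02, -3.24706133e+00]), 'joint_vel': array([ 0.0333701 ,  0.02658102, -0.10733783, -0.0513826 , -0.04701182,
       -0.01454536]), 'tau': array([ 1.19193064e-04, -4.46210682e+01, -4.06511128e+01,  7.00703007e-02,
        1.92199170e-02,  1.50751288e-05]), 'tool_pos': array([0.25382161, 0.5436735 , 0.24462897]), 'tool_rot': array([[-2.71730450e-05,  4.23059694e-01,  9.06101812e-01],
       [-1.02871768e-05,  9.06101813e-01, -4.23059695e-01],
       [-1.00000000e+00, -2.08170497e-05, -2.02694554e-05]]), 'wrist_force': array([-0.69589371,  0.39553693, -0.2806114 ]), 'ft_torque': array([0.04233298, 0.03193887, 0.0250385 ]), 'grip_width': 0.08770138184078527}
```

```bash
python3 - <<'E'
import cv2
a=cv2.imread('pics/top1.png')[120:290,140:500];b=cv2.imread('pics/side1.png')
cv2.imwrite('pics/t1c.png',cv2.resize(a,(792,374),interpolation=3))
E
```

```text
(no output)
```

View pics/t1c.png

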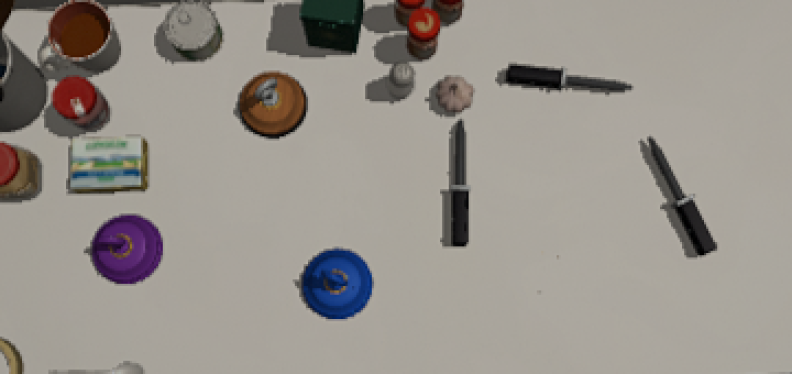

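View pics/side1.png

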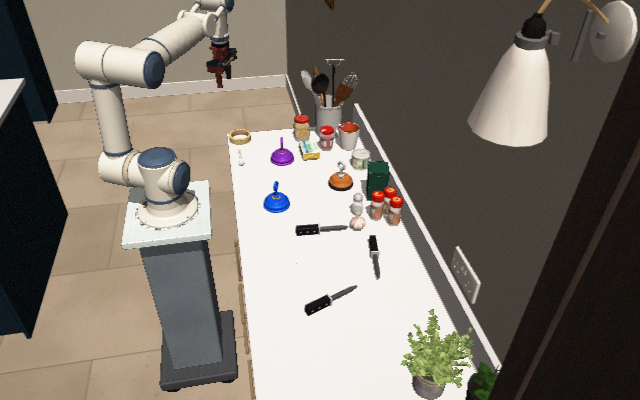

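The top view shows three steels: A at about (349,210), B at (452,215) and C at (391,155). B is about 0.71 m from the base and C about 0.76 m, so A, at about 0.53 m, is nearest. There are three screw eyes: wooden at (262,163), purple at (196,232) and blue at (292,248). The wooden one is the one meant. Next is a close crop of A and the wooden boss.

```bash
python3 - <<'E'
import cv2,numpy as np
t=cv2.imread('pics/top1.png');s=cv2.imread('pics/side1.png')
f=lambda i,x,y,w,h:cv2.resize(i[y:y+h,x:x+w],(390,290),interpolation=cv2.INTER_NEAREST)
o=np.vstack([np.hstack([f(t,305,172,86,64),f(t,238,140,54,40)]),np.hstack([f(s,290,205,65,48),f(s,320,155,43,40*.8.__int__() if 0 else 38)])])
cv2.imwrite('pics/c2.png',o)
E
```

```text
(no output)
```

View pics/c2.png

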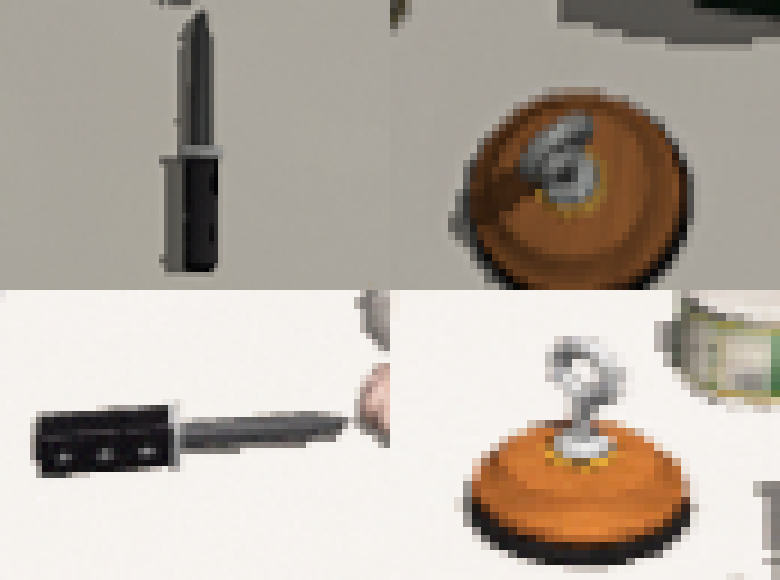

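A is a black-handled steel, with its tip just short of the garlic. The wooden boss carries a bright eye, turned at an angle. I'll measure both precisely.

```bash
cat > fit.py <<'E'
from h import *
from scipy.optimize import minimize
def P(s,X):
    f=200/np.tan(np.radians(s["vfov"])/2); c=X@s["world_to_cam"][:3,:3].T+s["world_to_cam"][:3,3]
    return np.c_[s["cx"]+f*c[:,0]/c[:,2], s["cy"]+f*c[:,1]/c[:,2]]
def hull(pts,box,k=8):
    x,y,w,h=box; m=np.zeros((h*k,w*k),np.uint8)
    q=((pts-[x,y]+.5)*k).astype(np.int32); cv2.fillConvexPoly(m,cv2.convexHull(q),1)
    return cv2.resize(m.astype(np.float32),(w,h),interpolation=cv2.INTER_AREA)
def circ(c,r,z,n=48):
    t=np.linspace(0,2*np.pi,n); return np.c_[c[0]+r*np.cos(t),c[1]+r*np.sin(t),0*t+z]
def crop(s,box): x,y,w,h=box; return s["frame"][y:y+h,x:x+w].astype(float)
E
cat > m1.py <<'E'
from fit import *
S={n:snapshot(n) for n in("top","side")}
# boss: orange mask centroid/extents vs model (cyl r 47 up to 36 unknown dome) -> use rubber foot + orange hull
def bossfit(n,box):
    s=S[n];c=crop(s,box);R,G,B=c[...,0],c[...,1],c[...,2]
    m=((R-B)>40)&(R>1.3*G)
    ys,xs=np.nonzero(m); return m,xs.min()+box[0],xs.max()+box[0],ys.min()+box[1],ys.max()+box[1]
for n,box in(("top",(238,138,54,48)),("side",(320,155,43,42))):
    m,*e=bossfit(n,box);print(n,"orange ext",e)
    for z in(0,.01,.02,.036): print(z, ray(S[n],(e[0]+e[1])/2,(e[2]+e[3])/2,z).round(4))
    c=crop(S[n],box); sat=c.max(2)-c.min(2); print(n); print('\n'.join(' '.join('%3d'%v for v in r) for r in sat[:30,:44].astype(int)) if 0 else '')
# steel
def steelmodel(s,p,box):
    x,y,a=p; d=np.array([np.cos(a),np.sin(a),0]);l=np.array([-np.sin(a),np.cos(a),0]);z=np.array([0,0,1.]);o=np.array([x,y,.016])
    H=np.array([o+i*d*.039+j*l*.011+k*z*.016 for i in(-1,1)for j in(-1,1)for k in(-1,1)])
    Sh=np.array([o+d*t+r*(np.cos(q)*l+np.sin(q)*z) for t,r in((.044,.00725),(.120,.00725),(.144,.0015)) for q in np.linspace(0,6.28,16)])
    return hull(P(s,H),box), hull(P(s,Sh),box)
boxes={"top":(325,165,50,75),"side":(285,212,69,35)}
def cost(p,names=("top","side")):
    t=0
    for n in names:
        h,sh=steelmodel(S[n],p,boxes[n]); g=crop(S[n],boxes[n]).mean(2)
        bg=np.median(g); lo=np.percentile(g,4)
        t+=np.abs(np.clip((bg-g)/(bg-lo),0,1)-np.clip(h+.75*sh,0,1)).clip(0,.8).sum()
    return t
for nm in(("top",),("side",),("top","side")):
    b=min((minimize(cost,[x,y,a],args=(nm,),method="Nelder-Mead",options=dict(initial_simplex=[[x,y,a],[x+.01,y,a],[x,y+.01,a],[x,y,a+.1]],xatol=1e-4,fatol=1e-2)) for x in(.44,.46) for y in(-.23,-.22) for a in(0,)),key=lambda r:r.fun)
    print("steel",nm,b.x.round(4),b.fun)
E
python3 m1.py
```

```text
top orange ext [np.int64(249), np.int64(277), np.int64(153), np.int64(180)]
0 [0.66   0.0447 0.    ]
0.01 [0.6572 0.0436 0.01  ]
0.02 [0.6543 0.0425 0.02  ]
0.036 [0.6498 0.0407 0.036 ]
top

side orange ext [np.int64(329), np.int64(352), np.int64(172), np.int64(188)]
0 [0.664  0.0669 0.    ]
0.01 [0.6604 0.0537 0.01  ]
0.02 [0.6568 0.0405 0.02  ]
0.036 [0.6511 0.0193 0.036 ]
side

steel ('top',) [ 0.4767 -0.2164 -0.0777] 222.9564891581633
steel ('side',) [ 0.4762 -0.2169 -0.0706] 88.39572399809163
steel ('top', 'side') [ 0.4763 -0.2164 -0.0743] 312.63639086598386
```

```bash
python3 - <<'E'
from h import *
s=snapshot("top")
x,y,a=.4763,-.2164,-.0743
d=np.array([np.cos(a),np.sin(a),0])
for t,z in((-.039,.032),(-.039,0),(.039,.032),(.144,.016)): print(t,proj(s,np.array([x,y,z])+t*d))
for u,v,z in((348.5,231.6,.032),(348.5,231.6,0),(349.8,174,.016),(348.6,205.5,.03)): print(ray(s,u,v,z).round(4))
print(s["frame"][170:236,349].mean(1).astype(int))
print(s["frame"][220,335:362].mean(1).astype(int), s["frame"][190,335:362].mean(1).astype(int))
E
```

```text
-0.039 [348.3 230.4]
-0.039 [347.6 231.7]
0.039 [348.6 205.2]
0.144 [348.7 173.5]
[ 0.4338 -0.2139  0.032 ]
[ 0.4377 -0.2163  0.    ]
[ 0.6181 -0.2304  0.016 ]
[ 0.5147 -0.2193  0.03  ]
[ 72 136 166 152  91  38  41  45  47  49  50  51  50  51  51  53  53  54
  54  55  55  56  57  58  58  58  59  59  59  60  60  60  58  55 113 127
  74  19  25  27  27  27  27  26  27  27  28  28  28  29  29  30  30  29
  29  29  30  29  30  30  14   7 140 168 164 163]
[164 163 164 163 164 169 101  79  82  86  54  19  20  26  29  32  34  41
 159 167 164 164 163 164 164 165 164] [163 164 164 163 163 163 164 164 169 100  81  75  36  39  55  47  89 160
 167 166 165 165 165 165 165 165 165]
```

```bash
cat > m2.py <<'E'
import re
src=open('m1.py').read()
src=src[src.index('# steel'):]
src='from fit import *\nS={n:snapshot(n) for n in("top","side")}\n'+src
src=src.replace("np.clip((bg-g)/(bg-lo),0,1)-np.clip(h+.75*sh,0,1)","np.clip((th[n]-g)/20+.5,0,1)-np.clip(h+sh,0,1)")
src=src.replace("def cost","th={'top':69,'side':110}\ndef cost")
src+='''
g=crop(S["side"],boxes["side"]).mean(2).astype(int)
print(g[:,8]);print(g[:,45])
for n in S:
    s=S[n]; bx={"top":(258,148,26,26),"side":(334,158,17,24)}[n]; c=crop(s,bx).astype(int)
    print(n,bx); print("R-B/lum");print("\\n".join(" ".join("%3d/%-3d"%(p[0]-p[2],p.mean()) for p in r) for r in c))
'''
exec(src)
E
python3 m2.py
```

```text
steel ('top',) [ 0.4766 -0.2173 -0.0595] 50.18333333333334
steel ('side',) [ 0.4773 -0.2155 -0.0826] 61.77916666666667
steel ('top', 'side') [ 0.4772 -0.2173 -0.0594] 113.24062500000001
[243 241 242 243 241 242 241 242 242 242 242 242 241 242 241 242 241 242
 241 240 242 243 242 241 242 241 242 242 242 242 242 242 243 242 242]
[241 242 241 242 242 242 242 242 242 242 242 241 241 242  95 108  85  53
 113 228 242 242 243 243 242 243 243 243 242 242 244 243 242 243 242]
top (258, 148, 26, 26)
R-B/lum
 13/161  13/161  13/160  14/161  13/161  14/161  15/161  15/162  13/162  13/162  13/162  13/162  13/162  13/162  13/162  13/162  13/162  13/162  13/162  13/163  13/163  14/162  13/163  13/162  13/163  14/163
 13/162  15/162  15/161  14/160  13/161  13/161  14/161  13/162  13/162  13/162  13/162  14/162  13/162  12/162  13/162  13/162  13/162  14/162  14/162  14/162  13/162  13/162  13/162  13/163  13/162  13/162
 13/162  14/162  14/161  14/161  14/162  12/161  13/162  12/162  13/163  13/162  12/162  13/162  13/162  13/163  13/161  13/162  14/162  14/162  13/162  13/162  13/162  13/162  13/1
[... 7406 characters left out ...]
/126 113/104  65/170
154/125 153/129 153/131 123/99  158/131 128/126  71/91   67/94  152/144 170/150 149/120 151/128 152/133 158/132 155/129 139/111 106/97 
151/121 152/126 148/126 147/127 152/127 145/116 136/102 153/131 132/111 148/121 151/128 153/127 152/127 152/128 153/130 136/111 122/99 
154/119 154/128 154/126 154/125 154/128 153/124 154/127 153/126 151/128 151/127 153/128 153/130 156/128 153/132 149/121 136/106 125/102
137/113 149/127 158/130 154/130 157/125 151/129 149/127 151/124 149/125 150/123 152/129 153/127 153/131 149/125 142/119 138/116 128/110
126/105 126/101 132/109 137/117 145/124 151/124 145/122 145/124 146/122 151/126 152/125 146/121 139/111 136/109 138/111 137/112 137/113
```

```bash
cat > m3.py <<'E'
from fit import *
def eyemask(s,p,box,zc=.0865,k=8):
    x,y,a=p; bx,by,w,h=box; m=np.zeros((h*k,w*k),np.uint8)
    f=200/np.tan(np.radians(s["vfov"])/2); D=np.linalg.norm(np.linalg.inv(s["world_to_cam"])[:3,3]-[x,y,.08])
    q=lambda X:((P(s,X)-[bx,by]+.5)*k).round().astype(np.int32)
    t=np.linspace(0,2*np.pi,72); pl=np.array([-np.sin(a),np.cos(a),0])
    X=np.array([x,y,zc])+.014*(np.outer(np.cos(t),pl)+np.outer(np.sin(t),[0,0,1]))
    r=int(round(.005*f/D*k))
    for u in q(X): cv2.circle(m,tuple(int(i) for i in u),r,1,-1)
    for u in q(np.array([[x,y,z] for z in np.linspace(.044,.070,20)])): cv2.circle(m,tuple(int(i) for i in u),r,1,-1)
    cv2.fillConvexPoly(m,cv2.convexHull(q(np.vstack([circ((x,y),.013,.0385),circ((x,y),.013,.043)]))),1)
    return cv2.resize(m.astype(np.float32),(w,h),interpolation=cv2.INTER_AREA)
if __name__=="__main__":
    S={n:snapshot(n) for n in("top","side")}
    B={"top":(254,154,16,16),"side":(335,160,11,19)}; M={}
    for n in S:
        c=crop(S[n],B[n]); d=c[...,0]-c[...,2]; l=c.mean(2)
        M[n]=np.clip((45-d)/40+.0,0,1) if n=="top" else np.clip((45-d)/30,0,1)*np.clip((243-l)/40,0,1)
    def cost(p,nm): return sum(np.abs(M[n]-eyemask(S[n],p,B[n])).sum() for n in nm)
    for nm in(("top",),("side",),("top","side")):
        rs=sorted((minimize(cost,[.652,.04,a],args=(nm,),method="Nelder-Mead",options=dict(initial_simplex=[[.652,.04,a],[.66,.04,a],[.652,.048,a],[.652,.04,a+.3]],xatol=1e-4,fatol=1e-2)) for a in np.arange(-1.5,1.6,.3)),key=lambda r:r.fun)
        for r in rs[:3]: print(nm,r.x.round(4),round(r.fun,1))
    p=rs[0].x
    vis=[]
    for n in S:
        e=eyemask(S[n],p,B[n]); c=crop(S[n],B[n]); a=c.copy(); a[...,1]=np.maximum(a[...,1],e*255)
        v=np.hstack([c,np.dstack([M[n]*255]*3),np.dstack([e*255]*3)])[:,:,::-1]; vis.append(cv2.resize(v,(790,int(790*v.shape[0]/v.shape[1])),interpolation=0))
    v=np.vstack(vis); cv2.imwrite('pics/eyefit.png',cv2.resize(v,None,fx=.65,fy=.65))
E
python3 m3.py
```

```text
('top',) [0.6567 0.043  0.701 ] 15.8
('top',) [0.6567 0.0429 0.6875] 15.9
('top',) [0.6567 0.043  0.7023] 15.9
('side',) [ 0.6568  0.0475 -2.4511] 28.0
('side',) [ 0.6566  0.0476 -2.4096] 28.1
('side',) [0.6568 0.0476 0.6898] 28.1
('top', 'side') [0.6565 0.0434 0.7075] 48.6
('top', 'side') [0.6563 0.0434 0.698 ] 48.6
('top', 'side') [ 0.6563  0.0434 -2.4547] 48.6[ WARN:0@2.811] global loadsave.cpp:1063 imwrite_ Unsupported depth image for selected encoder is fallbacked to CV_8U.
```

View pics/eyefit.png

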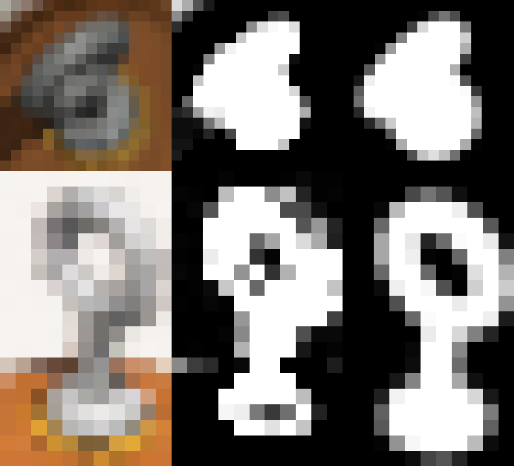

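Wooden eye: about (0.657, 0.044), hole azimuth about 40°. Steel A: handle centre (0.477, -0.217), azimuth about -3.7°. Both heights and sizes fit. I'll move above the handle.

Request:
apply_moves(motion=[[[0,0,0],-0.124,-1],[[0,0,0],-0.124,-1],[[0,0,0],-0.124,-1],[[0,-3.1,1.13],0,-1],[[0,-3.1,1.13],0,-1],[[0,-3.1,1.13],0,-1],[[0,-3.1,1.13],0,-1],[[0,-3.1,1.13],0,-1]], grip_force=45)

```text
clock: 2.02
tool_pos: [0.3003, 0.3839, 0.2446]
tool_rot: [[0.0, 0.064, 0.998], [0.0, 0.998, -0.064], [-1.0, 0.0, 0.0]]
wrist_force: [0.7, -0.3, 0.0]
grip_width: 0.0877
```

Request:
apply_moves(motion=[[[0,-3.1,1.13],0,-1],[[0,-3.1,1.13],0,-1],[[0,-3.1,1.13],0,-1],[[0,-3.1,1.13],0,-1],[[0,-3.1,1.13],0,-1],[[0,-3.1,1.13],0,-1],[[0,-3.1,1.13],0,-1],[[0,-3.1,1.13],0,-1]])

```text
clock: 2.68
tool_pos: [0.3744, 0.1305, 0.2449]
tool_rot: [[0.001, 0.064, 0.998], [0.0, 0.998, -0.064], [-1.0, 0.0, 0.001]]
wrist_force: [0.6, -0.1, -0.6]
grip_width: 0.088
```

Request:
apply_moves(motion=[[[0,-3.1,1.13],0,-1],[[0,-3.1,1.13],0,-1],[[0,-3.1,1.13],0,-1],[[0,-3.1,1.13],0,-1],[[0,-3.1,1.13],0,-1],[[0,-3.1,1.13],0,-1],[[0,-3.1,1.13],0,-1],[[0,-3.1,1.13],0,-1]])

```text
clock: 3.35
tool_pos: [0.4486, -0.1231, 0.2449]
tool_rot: [[0.001, 0.065, 0.998], [-0.0, 0.998, -0.065], [-1.0, -0.0, 0.001]]
wrist_force: [0.4, 0.6, 0.9]
grip_width: 0.0878
```

Request:
apply_moves(motion=[[[0,-3.1,1.13],0,-1],[[0,-3.1,1.13],0,-1],[[0,-3.1,1.13],0,-1],[[0,0,0],0,-1],[[0,0,0],0,-1]])

```text
clock: 3.77
tool_pos: [0.4761, -0.2175, 0.2438]
tool_rot: [[-0.002, 0.067, 0.998], [0.001, 0.998, -0.067], [-1.0, 0.001, -0.002]]
wrist_force: [0.0, 0.3, -0.6]
grip_width: 0.0879
```

Request:
apply_moves(motion=[[[2.7,0,0],0,-1],[[2.7,0,0],0,-1],[[2.7,0,0],0,-1],[[2.7,0,0],0,-1],[[2.7,0,0],0,-1],[[2.7,0,0],0,-1],[[2.7,0,0],0,-1],[[0,0,0],0,-1]])

```text
clock: 4.43
tool_pos: [0.4733, -0.2134, 0.05]
tool_rot: [[-0.008, 0.063, 0.998], [0.005, 0.998, -0.063], [-1.0, 0.004, -0.008]]
wrist_force: [-0.8, 0.3, -0.6]
grip_width: 0.0878
```

Request:
apply_moves(motion=[[[1.0,0,0],0,-1],[[1.0,0,0],0,-1],[[0.9,0,0],0,-1],[[0,0,0],0,-1]])

```text
clock: 4.77
tool_pos: [0.476, -0.2159, 0.0257]
tool_rot: [[-0.001, 0.065, 0.998], [0.001, 0.998, -0.065], [-1.0, 0.0, -0.001]]
wrist_force: [-0.0, -0.6, -0.7]
grip_width: 0.0882
```

```bash
python3 - <<'E'
from h import *
s=snapshot("top"); save(s,"a.png"); s2=snapshot("side")
o=observe(); print(o["tool_pos"].round(4),o["wrist_force"].round(1),proj(s,o["tool_pos"]))
f=lambda i,p,w,h:cv2.resize(i["frame"][int(p[1])-h//2:int(p[1])+h//2,int(p[0])-w//2:int(p[0])+w//2],(390,390),interpolation=0)
cv2.imwrite("pics/g.png",np.hstack([f(s,proj(s,o["tool_pos"]),80,80),f(s2,proj(s2,o["tool_pos"]),80,80)])[:,:,::-1])
E
```

```text
[ 0.4765 -0.2164  0.0271] [-0.2  0.6  0.3] [348.4 217.9]
```

View pics/g.png

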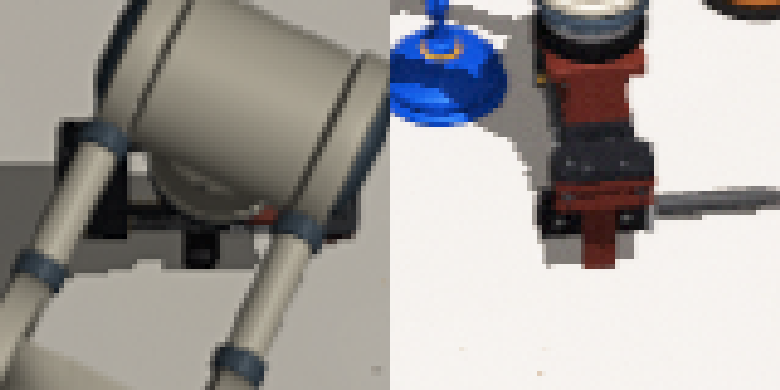

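The fingers straddle A's handle about at its middle: in the side crop the handle pokes out at both sides of the finger near (600,215). Now I'll close and lift.

Request:
apply_moves(motion=[[[0,0,0],0,1],[[0,0,0],0,1],[[0,0,0],0,1],[[0,0,0],0,1],[[0,0,0],0,1],[[0,0,0],0,1],[[0,0,0],0,1],[[0,0,0],0,1]])

```text
clock: 5.53
tool_pos: [0.4763, -0.2163, 0.0266]
tool_rot: [[-0.0, 0.065, 0.998], [-0.0, 0.998, -0.065], [-1.0, -0.0, -0.0]]
wrist_force: [-0.2, 0.8, 0.7]
grip_width: 0.0382
```

Request:
apply_moves(motion=[[[0,0,0],0,1],[[-0.5,0,0],0,1],[[-1,0,0],0,1],[[-2,0,0],0,1],[[-2,0,0],0,1],[[-2,0,0],0,1],[[-2,0,0],0,1],[[-2,0,0],0,1]])

```text
clock: 6.2
tool_pos: [0.4762, -0.2162, 0.1434]
tool_rot: [[0.0, 0.065, 0.998], [-0.0, 0.998, -0.065], [-1.0, -0.0, 0.0]]
wrist_force: [-0.2, 0.3, -0.9]
grip_width: 0.0216
```

```bash
cat > m4.py <<'E'
from fit import *
S={n:snapshot(n) for n in("top","side")}; o=observe(); t=o["tool_pos"];R=o["tool_rot"]
print(o["clock"],t.round(4),o["wrist_force"].round(2),o["ft_torque"].round(3),round(o["grip_width"],4))
im=[]
for n,s in S.items():
    for k in(.044,.144): print(n,"nominal",k,proj(s,t+R[:,2]*k+R[:,0]*.0105))
    p=proj(s,t+R[:,2]*.09); x,y=int(p[0])-35,int(p[1])-26
    c=s["frame"][y:y+52,x:x+70]; print(n,"crop origin",x,y); im.append(cv2.resize(c,(700,520) if 0 else (395,293),interpolation=0)); save(s,f"{n}_{o['clock']:.1f}.png")
cv2.imwrite("pics/h%.1f.png"%o["clock"],np.hstack(im)[:,:,::-1])
E
python3 m4.py; ls pics
```

```text
6.3 [ 0.4779 -0.2171  0.1465] [ 0.76 -0.11 -0.8 ] [ 0.049  0.016 -0.028] 0.0215
top nominal 0.044 [351.3 196.2]
top nominal 0.144 [351.3 162.4]
top crop origin 316 153
side nominal 0.044 [320.5 201.7]
side nominal 0.144 [350.2 199.5]
side crop origin 299 172
a.png
c2.png
eyefit.png
g.png
h6.3.png
side1.png
side_6.3.png
t1c.png
top1.png
top_6.3.png
```

View pics/h6.3.png

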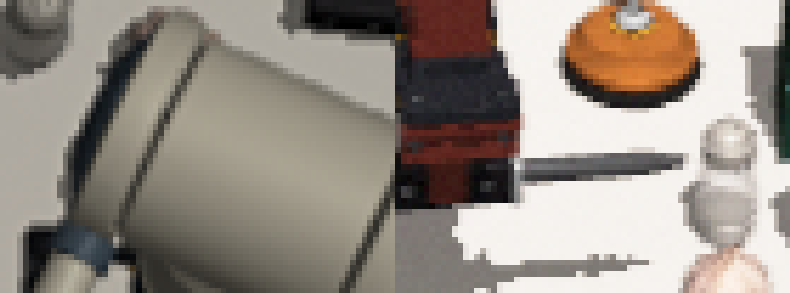

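The steel is held level and straight. In the side picture the shaft runs from about (321,202) to (350.5,200), within a pixel of nominal. I'll fit it at subpixel level for the height offset.

```bash
cat > m5.py <<'E'
from fit import *
import sys
def shaft(t,R,down,fwd,pitch,yaw,lat=0):
    d=R[:,2]*np.cos(pitch)-R[:,0]*np.sin(pitch)+R[:,1]*yaw; d/=np.linalg.norm(d)
    o=t+R[:,0]*down+R[:,2]*fwd+R[:,1]*lat; l=np.cross(d,R[:,0]); n=np.cross(d,l)
    return np.array([o+d*q+r*(np.cos(a)*l+np.sin(a)*n) for q,r in((.050,.00725),(.120,.00725),(.144,.0015)) for a in np.linspace(0,6.28,20)])
if __name__=="__main__":
    s=snapshot("side"); o=observe(); t,R=o["tool_pos"],o["tool_rot"]
    a=proj(s,t+R[:,2]*.056+R[:,0]*.0105); b=proj(s,t+R[:,2]*.144+R[:,0]*.0105)
    x0=int(min(a[0],b[0])); box=(x0,int(min(a[1],b[1]))-6,int(abs(a[0]-b[0]))+6,int(abs(a[1]-b[1]))+12)
    g=crop(s,box).mean(2); m=np.clip((240-g)/130,0,1)
    c=lambda p:np.abs(m-hull(P(s,shaft(t,R,p[0],p[1],p[2],0)),box)).sum()
    x=np.array([.0105,0,0]); r=minimize(c,x,method="Nelder-Mead",options=dict(initial_simplex=[x,x+[.004,0,0],x+[0,.004,0],x+[0,0,.05]],xatol=1e-4,fatol=1e-2))
    print(r.x.round(4),round(r.fun,1),round(c(x),1),box, t.round(4))
    bm=[min((np.abs(m-hull(P(s,shaft(t,R,dn,fw,0,0)),box)).sum(),dn,fw) for dn in np.arange(0,.024,.001) for fw in np.arange(-.01,.0101,.0025))];print("pitch0",bm)
E
python3 m5.py
```

```text
[ 0.0109  0.002  -0.0011] 29.7 34.4 (323, 194, 32, 14) [ 0.4772 -0.2168  0.1439]
pitch0 [(np.float64(30.59735576923077), np.float64(0.011), np.float64(0.0025000000000000022))]
```

Request:
apply_moves(motion=[[[0,1.92,0.5],0,1],[[0,1.92,0.5],0,1],[[0,1.92,0.5],0,1],[[0,1.92,0.5],0,1],[[0,1.92,0.5],0,1],[[0,1.92,0.5],0,1],[[0,1.92,0.5],0,1],[[0,1.92,0.5],0,1]])

```text
clock: 7.02
tool_pos: [0.5255, -0.0645, 0.1395]
tool_rot: [[-0.003, 0.065, 0.998], [0.001, 0.998, -0.065], [-1.0, 0.0, -0.003]]
wrist_force: [1.3, -0.5, -2.5]
grip_width: 0.022
```

Request:
apply_moves(motion=[[[0,0,0],-0.109,1],[[0,0,0],-0.109,1],[[0,0,0],-0.109,1],[[0,0,0],-0.109,1],[[0,0,0],-0.109,1],[[0,0,0],-0.109,1],[[0,0,0],-0.109,1],[[0,0,0],0,1]])

```text
clock: 7.68
tool_pos: [0.5254, -0.0654, 0.1396]
tool_rot: [[-0.003, -0.646, 0.764], [0.001, 0.764, 0.646], [-1.0, 0.002, -0.002]]
wrist_force: [-0.3, 0.1, -2.2]
grip_width: 0.0219
```

Request:
apply_moves(motion=[[[1,0,0],0,1],[[1,0,0],0,1],[[1,0,0],0,1],[[1,0,0],0,1],[[0.5,0,0],0,1],[[0,0,0],0,1],[[0,0,0],0,1]])

```text
clock: 8.27
tool_pos: [0.5259, -0.0656, 0.0961]
tool_rot: [[-0.001, -0.643, 0.766], [0.0, 0.766, 0.643], [-1.0, 0.001, -0.001]]
wrist_force: [0.3, -0.1, -1.1]
grip_width: 0.0213
```

```bash
python3 - <<'E'
from h import *
for i in range(4):
    s=snapshot("side"); o=observe(); print(o["tool_pos"].round(4),o["wrist_force"].round(2),o["ft_torque"].round(3),o["qpos"].round(1) if i==0 else '')
print(o["tool_rot"].round(4))
E
python3 m5.py
python3 - <<'E'
from h import *
im=[]
for n in("top","side"):
    s=snapshot(n);save(s,n+"_pre.png");p=proj(s,[.64,.03,.087]);x,y=int(p[0])-28,int(p[1])-28
    im.append(cv2.resize(s["frame"][y:y+56,x:x+56],(392,392),interpolation=0))
cv2.imwrite("pics/pre.png",np.hstack(im)[:,:,::-1])
E
```

```text
[ 0.5263 -0.0657  0.0968] [-0.79 -0.21 -2.18] [0.08  0.062 0.003] [ -10.8   -4.3   95.1   -0.    89.2 -140.8]
[ 0.5265 -0.0657  0.0972] [-0.57 -0.44 -1.04] [ 0.061  0.064 -0.025] 
[ 0.5266 -0.0657  0.0974] [-0.06  1.29 -0.98] [0.089 0.071 0.06 ] 
[ 0.5266 -0.0657  0.0975] [ 0.73  0.07 -2.25] [0.099 0.052 0.03 ] 
[[ 1.400e-03 -6.427e-01  7.661e-01]
 [-3.000e-04  7.661e-01  6.427e-01]
 [-1.000e+00 -1.100e-03  9.000e-04]]
[0.0169 0.0112 0.187 ] 310.4 322.2 (322, 162, 20, 22) [ 0.5265 -0.0657  0.0974]
pitch0 [(np.float64(316.875641025641), np.float64(0.014), np.float64(0.010000000000000004))]
```

View pics/pre.png

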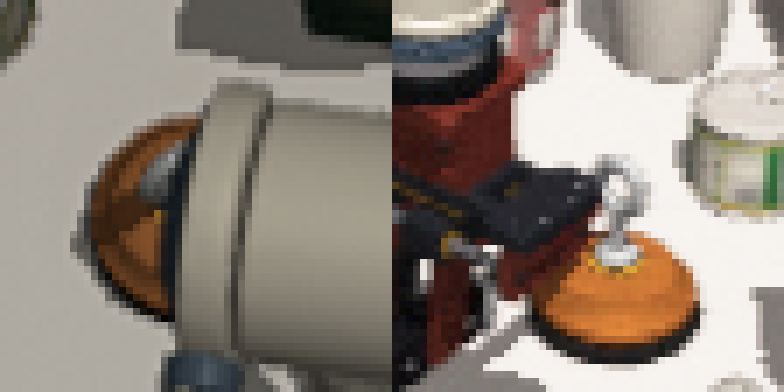

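The arm hides the top view and the gripper part of the side view, but the loop at side-crop (617,190) is untouched, so I'll insert slowly by feel. The line-up puts the lateral error at about 1 mm.

Request:
apply_moves(motion=[[[0,0.1,0.5],0,1],[[0,0,0.6],0,1],[[0,0,0.6],0,1],[[0,0,0.6],0,1],[[0,0,0.6],0,1],[[0,0,0.6],0,1],[[0,0,0.5],0,1],[[0,0,0],0,1]])

```text
clock: 9.28
tool_pos: [0.5578, -0.0391, 0.0978]
tool_rot: [[0.003, -0.643, 0.766], [-0.001, 0.766, 0.643], [-1.0, -0.003, 0.002]]
wrist_force: [2.4, -1.1, 2.2]
grip_width: 0.0214
```

```bash
cat > st.py <<'E'
from h import *
E=np.array([.6567,.0447]); F=[];M=[]
for i in range(4):
    s=snapshot("side"); o=observe(); F.append(o["wrist_force"]);M.append(o["ft_torque"])
t,R=o["tool_pos"],o["tool_rot"];F=np.mean(F,0);M=np.mean(M,0);r=t[:2]-E
az=np.degrees(np.arctan2(R[1,2],R[0,2]))
print("t",round(o["clock"],2),"tcp",t.round(4),"az",az.round(2),"r",np.linalg.norm(r).round(4),"lat",(R[:2,1]@-r).round(4),"posaz",np.degrees(np.arctan2(-r[1],-r[0])).round(2),"w",round(o["grip_width"],4))
print("F tool",(R.T@F).round(2),"M tool",(R.T@M).round(3),"torque about eye: F part",(r[0]*F[1]-r[1]*F[0]).round(3),"Mz",M[2].round(3))
E
python3 st.py
```

```text
t 9.48 tcp [ 0.5573 -0.0389  0.0976] az 40.0 r 0.1299 lat 0.0002 posaz 40.08 w 0.0215
F tool [-1.82 -2.62  2.08] M tool [ 0.363 -0.77  -0.403] torque about eye: F part 0.341 Mz -0.362
```

Request:
apply_moves(motion=[[[-0.1,-0.05,0],0,1],[[-0.1,-0.05,0],0,1],[[0,0,0],0,1]])

```text
clock: 9.73
tool_pos: [0.5564, -0.0399, 0.0985]
tool_rot: [[-0.001, -0.643, 0.766], [0.0, 0.766, 0.643], [-1.0, 0.001, -0.001]]
wrist_force: [1.7, -0.7, 0.0]
grip_width: 0.0218
```

```bash
python3 st.py
```

```text
t 9.93 tcp [ 0.5565 -0.0399  0.0984] az 40.01 r 0.1311 lat 0.0003 posaz 40.16 w 0.0217
F tool [-1.23 -1.08  0.53] M tool [ 0.111 -0.442 -0.107] torque about eye: F part 0.143 Mz -0.111
```

Request:
apply_moves(motion=[[[-0.1,-0.05,0],0,1],[[-0.1,0,0],0,1],[[0,0,0],0,1]])

```text
clock: 10.18
tool_pos: [0.5565, -0.0403, 0.1001]
tool_rot: [[-0.002, -0.643, 0.766], [0.0, 0.766, 0.643], [-1.0, 0.001, -0.001]]
wrist_force: [0.9, -0.2, -0.8]
grip_width: 0.0222
```

```bash
python3 st.py; python3 - <<'E'
from h import *
s=snapshot("side");save(s,"in.png");p=proj(s,[.62,.02,.087]);x,y=int(p[0])-40,int(p[1])-30
cv2.imwrite("pics/in_c.png",cv2.resize(s["frame"][y:y+60,x:x+80],(640,480),interpolation=0)[:,:,::-1])
E
```

```text
t 10.38 tcp [ 0.5568 -0.0403  0.1002] az 40.01 r 0.1311 lat 0.0008 posaz 40.37 w 0.022
F tool [ 2.11  0.1  -0.08] M tool [-0.025 -0.     0.065] torque about eye: F part -0.013 Mz 0.025
```

View pics/in_c.png

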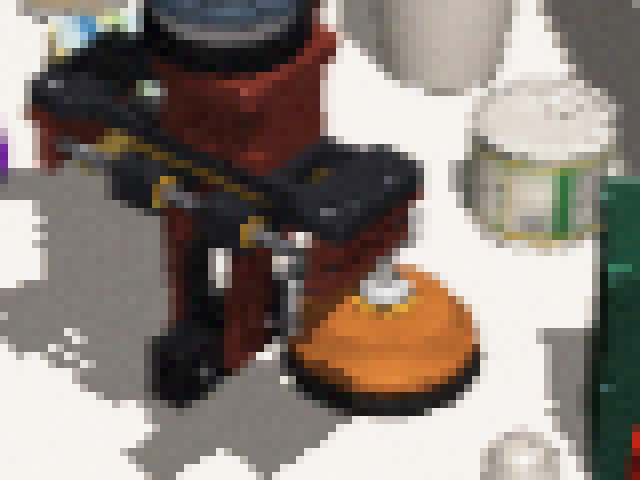

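```bash
python3 - <<'E'
from h import *
s=snapshot("side");o=observe();t,R=o["tool_pos"],o["tool_rot"]
p=proj(s,[.62,.02,.087]);x,y=int(p[0])-40,int(p[1])-30
q=lambda X:(((proj(s,X)-[x,y])+.5)*8).round()
for k in(-.039,0,.039,.044,.144): print(k,q(t+R[:,2]*(k+.001)+R[:,0]*.0108))
print("loop",q([.6567,.0447,.087]),"collar",q([.6567,.0447,.040]),"tips",q(t+R[:,0]*.022+R[:,1]*-.02))
E
```

```text
-0.039 [166. 373.]
0 [220. 334.]
0.039 [273. 296.]
0.044 [279. 290.]
0.144 [407. 198.]
loop [388. 214.] collar [383. 294.] tips [253. 371.]
```

Request:
apply_moves(motion=[[[0,0,0.3],0,1],[[0,0,0.3],0,1],[[0,0,0.3],0,1],[[0,0,0.1],0,1],[[0,0,0],0,1]])

```text
clock: 10.9
tool_pos: [0.5652, -0.0336, 0.1007]
tool_rot: [[0.0, -0.643, 0.766], [-0.0, 0.766, 0.643], [-1.0, -0.0, 0.0]]
wrist_force: [-0.4, 0.4, -1.5]
grip_width: 0.0219
```

```bash
python3 st.py
```

```text
t 11.1 tcp [ 0.5649 -0.0339  0.1008] az 40.0 r 0.1209 lat 0.0012 posaz 40.56 w 0.0215
F tool [ 1.12 -0.26  0.07] M tool [ 0.058 -0.108  0.016] torque about eye: F part 0.031 Mz -0.058
```

Request:
apply_moves(motion=[[[-0.05,-0.05,0.2],0,1],[[0,0,0.3],0,1],[[0,0,0.3],0,1],[[0,0,0.2],0,1],[[0,0,0],0,1]])

```text
clock: 11.52
tool_pos: [0.573, -0.0274, 0.101]
tool_rot: [[-0.0, -0.643, 0.766], [0.0, 0.766, 0.643], [-1.0, 0.0, 0.0]]
wrist_force: [0.4, 0.7, -1.5]
grip_width: 0.0215
```

```bash
python3 st.py
```

```text
t 11.72 tcp [ 0.5727 -0.0278  0.1011] az 40.01 r 0.111 lat 0.0015 posaz 40.8 w 0.0217
F tool [ 1.08 -0.41 -0.27] M tool [ 0.017 -0.021  0.096] torque about eye: F part 0.046 Mz -0.018
```

Request:
apply_moves(motion=[[[0,0,0.3],0,1],[[0,0,0.4],0,1],[[0,0,0.4],0,1],[[0,0,0.4],0,1],[[0,0,0.2],0,1],[[0,0,0],0,1]])

```text
clock: 12.22
tool_pos: [0.5862, -0.0165, 0.1011]
tool_rot: [[0.0, -0.643, 0.766], [0.0, 0.766, 0.643], [-1.0, 0.0, 0.0]]
wrist_force: [0.7, 0.9, -1.8]
grip_width: 0.0217
```

```bash
python3 st.py
```

```text
t 12.42 tcp [ 0.5857 -0.017   0.1011] az 40.01 r 0.094 lat 0.0016 posaz 40.97 w 0.0217
F tool [ 1.4  -0.03 -0.21] M tool [ 0.003 -0.014  0.059] torque about eye: F part 0.002 Mz -0.003
```

Request:
apply_moves(motion=[[[0,0.56,0.02],0.06,1],[[0,0.56,0.02],0.06,1],[[0,0.56,0.02],0.06,1],[[0,0.56,0.02],0.06,1],[[0,0.56,0.02],0.06,1],[[0,0,0],0,1]])

```text
clock: 12.92
tool_pos: [0.5711, 0.007, 0.1014]
tool_rot: [[0.0, -0.386, 0.923], [-0.001, 0.923, 0.386], [-1.0, -0.001, 0.0]]
wrist_force: [-0.3, -2.2, -0.8]
grip_width: 0.0217
```

```bash
python3 st.py
```

```text
t 13.12 tcp [0.5714 0.0066 0.1013] az 22.88 r 0.0934 lat 0.002 posaz 24.1 w 0.0215
F tool [ 1.23 -1.27 -0.53] M tool [ 0.091  0.12  -0.16 ] torque about eye: F part 0.118 Mz -0.091
```

Request:
apply_moves(motion=[[[0,0.46,0.02],0.06,1],[[0,0.56,0.02],0.06,1],[[0,0.56,0.02],0.06,1],[[0,0.56,0.02],0.06,1],[[0,0,0],0,1]])

```text
clock: 13.53
tool_pos: [0.5655, 0.0273, 0.1011]
tool_rot: [[-0.001, -0.156, 0.988], [-0.001, 0.988, 0.156], [-1.0, -0.001, -0.001]]
wrist_force: [-1.5, -3.9, -1.3]
grip_width: 0.0218
```

```bash
python3 st.py
```

```text
t 13.73 tcp [0.5656 0.0269 0.1011] az 9.13 r 0.0928 lat 0.0031 posaz 11.03 w 0.0213
F tool [ 0.96 -2.67 -2.41] M tool [ 0.257  0.381 -0.536] torque about eye: F part 0.24 Mz -0.256
```

```bash
sed -i 's/^E=.*/E=np.array([.655,.0407]); F=[];M=[]/' st.py
```

Request:
apply_moves(motion=[[[0,-0.1,-0.05],0,1],[[0,-0.1,-0.05],0,1],[[0,0,0],0,1]])

```text
clock: 13.98
tool_pos: [0.5654, 0.0262, 0.1012]
tool_rot: [[0.001, -0.159, 0.987], [0.002, 0.987, 0.159], [-1.0, 0.002, 0.001]]
wrist_force: [1.4, 1.8, -1.8]
grip_width: 0.0217
```

```bash
python3 st.py
```

```text
t 14.18 tcp [0.5653 0.026  0.1012] az 9.11 r 0.0909 lat 0.0003 posaz 9.28 w 0.0219
F tool [1.54 1.64 1.18] M tool [-0.162 -0.233  0.323] torque about eye: F part -0.149 Mz 0.163
```

Request:
apply_moves(motion=[[[0,0.53,0.04],0.05,1],[[0,0.455,0.01],0.05,1],[[0,0.455,0.01],0.05,1],[[0,0,0],0,1]])

```text
clock: 14.52
tool_pos: [0.5642, 0.0403, 0.1012]
tool_rot: [[0.0, -0.007, 1.0], [-0.0, 1.0, 0.007], [-1.0, -0.0, 0.0]]
wrist_force: [0.7, -0.7, -0.9]
grip_width: 0.0215
```

```bash
python3 st.py
```

```text
t 14.72 tcp [0.5642 0.0399 0.1012] az 0.55 r 0.0908 lat -0.0 posaz 0.53 w 0.0215
F tool [1.65 1.12 0.92] M tool [-0.181 -0.205  0.167] torque about eye: F part -0.102 Mz 0.181
```

Request:
apply_moves(motion=[[[0,0.36,0.01],0.04,1],[[0,0.36,0.01],0.04,1],[[0,0.36,0.01],0.04,1],[[0,0,0],0,1]])

```text
clock: 15.05
tool_pos: [0.5647, 0.051, 0.1012]
tool_rot: [[0.0, 0.112, 0.994], [0.0, 0.994, -0.112], [-1.0, 0.0, 0.0]]
wrist_force: [1.0, 0.4, -1.1]
grip_width: 0.0215
```

```bash
python3 st.py
```

```text
t 15.25 tcp [0.5647 0.0507 0.1012] az -6.32 r 0.0908 lat 0.0 posaz -6.29 w 0.0218
F tool [1.32 1.88 0.96] M tool [-0.305 -0.147  0.403] torque about eye: F part -0.171 Mz 0.305
```

Request:
apply_moves(motion=[[[0,0.23,0.01],0.02,1],[[0,0.18,0],0.02,1],[[0,0,0],0,1]])

```text
clock: 15.5
tool_pos: [0.5653, 0.0548, 0.1012]
tool_rot: [[-0.0, 0.153, 0.988], [-0.0, 0.988, -0.153], [-1.0, -0.0, -0.0]]
wrist_force: [0.3, 1.0, -1.1]
grip_width: 0.0218
```

```bash
python3 st.py
```

```text
t 15.7 tcp [0.5653 0.0546 0.1012] az -8.69 r 0.0908 lat -0.0002 posaz -8.82 w 0.0218
F tool [ 0.33  0.98 -0.36] M tool [-0.241 -0.079  0.253] torque about eye: F part -0.089 Mz 0.241
```

Request:
apply_moves(motion=[[[0,0.18,0.01],0.02,1],[[0,0.18,0],0.02,1],[[0,0,0],0,1]])

```text
clock: 15.95
tool_pos: [0.5659, 0.0585, 0.1011]
tool_rot: [[-0.0, 0.192, 0.981], [-0.0, 0.981, -0.192], [-1.0, -0.0, -0.0]]
wrist_force: [0.1, 1.8, 0.3]
grip_width: 0.022
```

```bash
python3 st.py
```

```text
t 16.15 tcp [0.5659 0.0583 0.1011] az -10.98 r 0.0908 lat -0.0003 posaz -11.16 w 0.022
F tool [-0.11  0.88 -0.45] M tool [-0.23   0.024  0.223] torque about eye: F part -0.08 Mz 0.23
```

Request:
apply_moves(motion=[[[0,0.23,0.01],0.025,1],[[0,0.23,0],0.025,1],[[0,0,0],0,1]])

```text
clock: 16.4
tool_pos: [0.567, 0.0629, 0.1011]
tool_rot: [[-0.0, 0.24, 0.971], [-0.0, 0.971, -0.24], [-1.0, -0.0, -0.0]]
wrist_force: [-1.0, 1.5, 0.3]
grip_width: 0.0219
```

```bash
python3 st.py
```

```text
t 16.6 tcp [0.5669 0.0627 0.1012] az -13.82 r 0.0908 lat -0.0003 posaz -14.02 w 0.022
F tool [ 0.14  1.55 -1.16] M tool [-0.248  0.109  0.257] torque about eye: F part -0.14 Mz 0.248
```

Request:
apply_moves(motion=[[[-0.04,0.26,-0.04],0.025,1],[[0,0.23,0],0.025,1],[[0,0,0],0,1]])

```text
clock: 16.85
tool_pos: [0.5681, 0.0674, 0.1013]
tool_rot: [[0.0, 0.288, 0.958], [-0.0, 0.958, -0.288], [-1.0, -0.0, 0.001]]
wrist_force: [1.5, -0.1, -1.6]
grip_width: 0.0219
```

```bash
python3 st.py
```

```text
t 17.05 tcp [0.568  0.0672 0.1014] az -16.69 r 0.0909 lat -0.0005 posaz -16.98 w 0.0215
F tool [1.99 1.33 2.27] M tool [-0.212 -0.286  0.185] torque about eye: F part -0.122 Mz 0.212
```

Request:
apply_moves(motion=[[[0,0.22,0.01],0.025,1],[[0,0.22,0],0.025,1],[[0,0,0],0,1]])

```text
clock: 17.3
tool_pos: [0.5695, 0.0717, 0.1014]
tool_rot: [[0.0, 0.335, 0.942], [-0.0, 0.942, -0.335], [-1.0, 0.0, 0.0]]
wrist_force: [3.2, -0.0, -2.7]
grip_width: 0.0214
```

```bash
python3 st.py
```

```text
t 17.5 tcp [0.5694 0.0716 0.1015] az -19.54 r 0.091 lat -0.0005 posaz -19.83 w 0.0219
F tool [2.81 1.68 2.95] M tool [-0.257 -0.415  0.249] torque about eye: F part -0.154 Mz 0.257
```

Request:
apply_moves(motion=[[[0,0.25,0.06],0.025,1],[[0,0.23,0.02],0.025,1],[[0,0,0],0,1]])

```text
clock: 17.75
tool_pos: [0.5713, 0.0761, 0.1014]
tool_rot: [[-0.001, 0.382, 0.924], [0.0, 0.924, -0.382], [-1.0, -0.0, -0.001]]
wrist_force: [-0.2, -0.4, -2.4]
grip_width: 0.0215
```

```bash
python3 st.py
```

```text
t 17.95 tcp [0.5712 0.0759 0.1014] az -22.4 r 0.0909 lat -0.0007 posaz -22.82 w 0.0217
F tool [ 1.19  0.73 -0.96] M tool [-0.177  0.156  0.097] torque about eye: F part -0.066 Mz 0.177
```

Request:
apply_moves(motion=[[[0,0.23,0],0.025,1],[[0,0.23,0],0.025,1],[[0,0,0],0,1]])

```text
clock: 18.2
tool_pos: [0.5732, 0.0803, 0.1014]
tool_rot: [[-0.001, 0.428, 0.904], [0.0, 0.904, -0.428], [-1.0, -0.0, -0.001]]
wrist_force: [-1.5, 0.6, -0.9]
grip_width: 0.0217
```

```bash
python3 st.py
```

```text
t 18.4 tcp [0.5731 0.0802 0.1014] az -25.27 r 0.0909 lat -0.0008 posaz -25.75 w 0.0219
F tool [ 1.29  0.37 -1.82] M tool [-0.2    0.341  0.084] torque about eye: F part -0.032 Mz 0.2
```

Request:
apply_moves(motion=[[[0,0.23,-0.03],0.025,1],[[0,0.23,0],0.025,1],[[0,0,0],0,1]])

```text
clock: 18.65
tool_pos: [0.5752, 0.0845, 0.1014]
tool_rot: [[-0.0, 0.473, 0.881], [-0.0, 0.881, -0.473], [-1.0, -0.0, -0.0]]
wrist_force: [0.0, -0.1, -2.5]
grip_width: 0.0218
```

```bash
python3 st.py
```

```text
t 18.85 tcp [0.5752 0.0843 0.1015] az -28.13 r 0.0909 lat -0.0008 posaz -28.66 w 0.0223
F tool [ 2.17  0.74 -0.79] M tool [-0.175  0.179  0.053] torque about eye: F part -0.067 Mz 0.175
```

Request:
apply_moves(motion=[[[0,0.23,0],0.025,1],[[0,0.23,0],0.025,1],[[0,0,0],0,1]])

```text
clock: 19.1
tool_pos: [0.5775, 0.0885, 0.1014]
tool_rot: [[0.0, 0.516, 0.857], [-0.0, 0.857, -0.516], [-1.0, -0.0, 0.0]]
wrist_force: [-1.0, -0.0, -2.2]
grip_width: 0.0218
```

```bash
python3 st.py
```

```text
t 19.3 tcp [0.5774 0.0883 0.1015] az -31.01 r 0.091 lat -0.0008 posaz -31.53 w 0.0219
F tool [ 2.97  0.15 -0.37] M tool [-0.16   0.083  0.066] torque about eye: F part -0.014 Mz 0.16
```

Request:
apply_moves(motion=[[[0,0.23,0],0.025,1],[[0,0.23,0],0.025,1],[[0,0,0],0,1]])

```text
clock: 19.55
tool_pos: [0.58, 0.0923, 0.1015]
tool_rot: [[0.0, 0.558, 0.83], [-0.0, 0.83, -0.558], [-1.0, -0.0, 0.0]]
wrist_force: [0.3, -0.1, -3.0]
grip_width: 0.0218
```

```bash
python3 st.py
```

```text
t 19.75 tcp [0.5799 0.0922 0.1015] az -33.87 r 0.0911 lat -0.0009 posaz -34.46 w 0.0217
F tool [2.95 0.65 0.47] M tool [-0.177  0.032  0.087] torque about eye: F part -0.059 Mz 0.177
```

Request:
apply_moves(motion=[[[0.03,0.23,0],0.025,1],[[0,0.23,0],0.025,1],[[0,0,0],0,1]])

```text
clock: 20.0
tool_pos: [0.5827, 0.0962, 0.1014]
tool_rot: [[0.0, 0.599, 0.801], [-0.0, 0.801, -0.599], [-1.0, 0.0, 0.0]]
wrist_force: [-0.5, -0.3, -1.9]
grip_width: 0.0216
```

```bash
python3 st.py
```

```text
t 20.2 tcp [0.5825 0.096  0.1014] az -36.73 r 0.0912 lat -0.001 posaz -37.36 w 0.0218
F tool [1.97 0.56 0.55] M tool [-0.139 -0.058  0.055] torque about eye: F part -0.052 Mz 0.139
```

Request:
apply_moves(motion=[[[0,0.23,0],0.025,1],[[0,0.23,0],0.025,1],[[0,0,0],0,1]])

```text
clock: 20.45
tool_pos: [0.5855, 0.0998, 0.1013]
tool_rot: [[0.0, 0.638, 0.77], [-0.0, 0.77, -0.638], [-1.0, 0.0, 0.0]]
wrist_force: [1.3, -1.1, -1.9]
grip_width: 0.0219
```

```bash
python3 st.py
```

```text
t 20.65 tcp [0.5854 0.0996 0.1013] az -39.6 r 0.0912 lat -0.001 posaz -40.24 w 0.0216
F tool [1.86 0.29 1.22] M tool [-0.169 -0.192  0.024] torque about eye: F part -0.028 Mz 0.169
```

Request:
apply_moves(motion=[[[0,0.23,0.02],0.025,1],[[0,0.23,0],0.025,1],[[0,0,0],0,1]])

```text
clock: 20.9
tool_pos: [0.5885, 0.1032, 0.1013]
tool_rot: [[0.0, 0.676, 0.737], [-0.0, 0.737, -0.676], [-1.0, -0.0, 0.0]]
wrist_force: [0.3, -1.9, -2.4]
grip_width: 0.0213
```

```bash
python3 st.py
```

```text
t 21.1 tcp [0.5884 0.1031 0.1013] az -42.46 r 0.0913 lat -0.0011 posaz -43.12 w 0.0217
F tool [1.25 0.06 0.81] M tool [-0.219 -0.178  0.003] torque about eye: F part -0.006 Mz 0.219
```

Request:
apply_moves(motion=[[[0,0.18,0],0.02,1],[[0,0.14,0],0.015,1],[[0,0,0],0,1]])

```text
clock: 21.35
tool_pos: [0.5906, 0.1055, 0.1013]
tool_rot: [[-0.0, 0.702, 0.712], [-0.0, 0.712, -0.702], [-1.0, -0.001, 0.0]]
wrist_force: [-0.4, -1.0, -0.1]
grip_width: 0.0222
```

```bash
python3 st.py
```

```text
t 21.55 tcp [0.5905 0.1054 0.1012] az -44.5 r 0.0914 lat -0.001 posaz -45.12 w 0.0217
F tool [ 1.18 -1.33  1.01] M tool [-0.313 -0.171 -0.274] torque about eye: F part 0.121 Mz 0.313
```

Torque jumped from 0.16–0.21 to 0.43 N m, so that is the stop. I'll take small steps from here.

Request:
apply_moves(motion=[[[0,0.09,0],0.01,1],[[0,0.09,0],0.01,1],[[0,0,0],0,1]])

```text
clock: 21.8
tool_pos: [0.5918, 0.1068, 0.1012]
tool_rot: [[-0.0, 0.716, 0.698], [-0.0, 0.698, -0.716], [-1.0, -0.001, -0.0]]
wrist_force: [-0.6, -2.9, 0.1]
grip_width: 0.0216
```

```bash
python3 st.py; python3 st.py
```

```text
t 22.0 tcp [0.5917 0.1067 0.1012] az -45.65 r 0.0915 lat -0.0009 posaz -46.23 w 0.0214
F tool [ 0.22 -2.98  0.32] M tool [-0.38  -0.193 -0.543] torque about eye: F part 0.272 Mz 0.38
t 22.2 tcp [0.5918 0.1068 0.1012] az -45.65 r 0.0915 lat -0.001 posaz -46.25 w 0.0217
F tool [ 0.12 -2.83  0.05] M tool [-0.417 -0.151 -0.611] torque about eye: F part 0.258 Mz 0.417
```

Request:
apply_moves(motion=[[[0,0.07,0],0.008,1],[[0,0,0],0,1]])

```text
clock: 22.37
tool_pos: [0.5923, 0.1073, 0.1012]
tool_rot: [[-0.0, 0.721, 0.693], [-0.0, 0.693, -0.721], [-1.0, -0.0, -0.0]]
wrist_force: [-2.4, -2.2, 0.1]
grip_width: 0.0221
```

```bash
python3 st.py; python3 st.py
```

```text
t 22.57 tcp [0.5923 0.1073 0.1012] az -46.12 r 0.0914 lat -0.0009 posaz -46.71 w 0.0214
F tool [ 0.13 -3.39 -0.2 ] M tool [-0.405 -0.135 -0.729] torque about eye: F part 0.31 Mz 0.405
t 22.77 tcp [0.5923 0.1073 0.1012] az -46.11 r 0.0915 lat -0.001 posaz -46.71 w 0.0214
F tool [-0.18 -4.08  0.11] M tool [-0.414 -0.148 -0.771] torque about eye: F part 0.373 Mz 0.415
```

The torque is 0.72–0.79 N m, so the eye is tight. I'll swing back about 0.45 rad to free the shaft.

Request:
apply_moves(motion=[[[0,-0.28,0.01],-0.03,1],[[0,-0.46,0.01],-0.05,1],[[0,-0.46,0.01],-0.05,1],[[0,-0.46,0.01],-0.05,1],[[0,-0.46,0.01],-0.05,1],[[0,-0.46,0.01],-0.05,1],[[0,-0.46,0.01],-0.05,1],[[0,0,0],0,1]])

```text
clock: 23.43
tool_pos: [0.5745, 0.0831, 0.1012]
tool_rot: [[0.001, 0.456, 0.89], [0.001, 0.89, -0.456], [-1.0, 0.001, 0.0]]
wrist_force: [0.1, 0.2, -2.2]
grip_width: 0.0219
```

```bash
python3 st.py
```

```text
t 23.63 tcp [0.5745 0.0835 0.1012] az -27.28 r 0.0911 lat -0.0011 posaz -28.0 w 0.0217
F tool [1.73 0.17 0.35] M tool [-0.003  0.03   0.007] torque about eye: F part -0.016 Mz 0.003
```

Request:
apply_moves(motion=[[[0,-0.54,0.01],-0.06,1],[[0,-0.54,0.01],-0.06,1],[[0,0,-0.3],0,1],[[0,0,-0.5],0,1],[[0,0,-0.5],0,1],[[0,0,-0.5],0,1],[[0,0,-0.5],0,1],[[0,0,0],0,1]])

```text
clock: 24.3
tool_pos: [0.5474, 0.0819, 0.1013]
tool_rot: [[-0.0, 0.347, 0.938], [0.0, 0.938, -0.347], [-1.0, 0.0, -0.0]]
wrist_force: [-0.2, -0.2, -2.7]
grip_width: 0.022
```

```bash
python3 st.py
```

```text
t 24.5 tcp [0.5483 0.0813 0.1013] az -20.33 r 0.1141 lat -0.001 posaz -20.82 w 0.0221
F tool [ 1.51 -0.36  0.52] M tool [-0.025  0.031 -0.005] torque about eye: F part 0.041 Mz 0.025
```

Request:
apply_moves(motion=[[[0,0,-0.8],0,1],[[0,0,-1],0,1],[[0,0,-1],0,1],[[0,0,-1],0,1],[[0,0,-1],0,1],[[0,0,-1.2],0,1],[[0,0,-1.2],0,1],[[0,0,-0.8],0,1]])

```text
clock: 25.17
tool_pos: [0.4717, 0.1096, 0.1013]
tool_rot: [[0.0, 0.347, 0.938], [0.0, 0.938, -0.347], [-1.0, 0.0, -0.0]]
wrist_force: [-0.2, -0.1, -2.4]
grip_width: 0.0219
```

Request:
apply_moves(motion=[[[-1.75,0,0],0,1],[[-1.75,0,0],0,1],[[-1.75,0,0],0,1],[[-1.75,0,0],0,1],[[0,0,0],-0.09,1],[[0,0,0],-0.09,1],[[0,0,0],-0.09,1],[[0,0,0],-0.085,1]])

```text
clock: 25.83
tool_pos: [0.4728, 0.1092, 0.1715]
tool_rot: [[0.001, -0.005, 1.0], [0.0, 1.0, 0.005], [-1.0, 0.0, 0.001]]
wrist_force: [0.6, 0.1, -1.5]
grip_width: 0.0218
```

```bash
python3 st.py
```

```text
t 26.03 tcp [0.4729 0.1091 0.1713] az -0.14 r 0.1945 lat -0.068 posaz -20.6 w 0.0219
F tool [1.54 0.01 0.16] M tool [-0.011 -0.02   0.033] torque about eye: F part -0.013 Mz 0.011
```

Request:
apply_moves(motion=[[[0,-2.78,-0.23],0,1],[[0,-2.78,-0.23],0,1],[[0,-2.78,-0.23],0,1],[[0,-2.78,-0.23],0,1],[[0,-2.78,-0.23],0,1],[[0,-2.78,-0.23],0,1],[[0,-2.78,-0.23],0,1],[[0,-2.78,-0.23],0,1]])

```text
clock: 26.7
tool_pos: [0.4544, -0.1146, 0.1713]
tool_rot: [[0.0, 0.002, 1.0], [-0.0, 1.0, -0.002], [-1.0, -0.0, 0.0]]
wrist_force: [1.0, -1.3, -1.4]
grip_width: 0.0218
```

Request:
apply_moves(motion=[[[0,-2.78,-0.23],0,1],[[0,-2.78,-0.23],0,1],[[0,-2.78,-0.23],0,1],[[0,-2.78,-0.23],0,1],[[0,0,0],0,1],[[0,0,0],0,1]])

```text
clock: 27.2
tool_pos: [0.4453, -0.2255, 0.171]
tool_rot: [[-0.0, 0.004, 1.0], [0.0, 1.0, -0.004], [-1.0, 0.0, -0.0]]
wrist_force: [0.1, 0.6, -1.0]
grip_width: 0.0219
```

```bash
python3 st.py|head -1; python3 m5.py; python3 - <<'E'
from h import *
s=snapshot("side");save(s,"put.png");x,y=270,130
cv2.imwrite("pics/put_c.png",cv2.resize(s["frame"][y:y+120,x:x+120],(600,600),interpolation=0)[:,:,::-1])
E
```

```text
t 27.4 tcp [ 0.4459 -0.2236  0.1713] az 0.05 r 0.337 lat 0.2641 posaz 51.65 w 0.0217
[ 0.012   0.0012 -0.0056] 47.7 66.1 (314, 188, 32, 14) [ 0.4459 -0.2236  0.1713]
pitch0 [(np.float64(48.613782051282044), np.float64(0.013000000000000001), np.float64(1.734723475976807e-18))]
```

View pics/put_c.png

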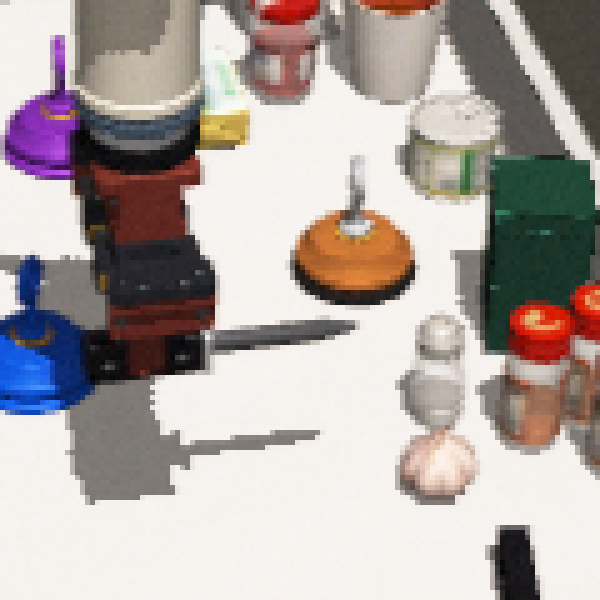

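The eye has turned, the boss looks undisturbed, and the steel is held level about 12–13 mm below the TCP. I'll lower it with a feel for contact.

Request:
apply_moves(motion=[[[2,0,0],0,1],[[2,0,0],0,1],[[2,0,0],0,1],[[2,0,0],0,1],[[2,0,0],0,1],[[2,0,0],0,1],[[1.5,0,0],0,1],[[0,0,0],0,1]])

```text
clock: 28.17
tool_pos: [0.445, -0.2234, 0.0339]
tool_rot: [[-0.002, -0.001, 1.0], [0.001, 1.0, 0.001], [-1.0, 0.001, -0.002]]
wrist_force: [0.1, 0.3, -1.9]
grip_width: 0.0217
```

Request:
apply_moves(motion=[[[0.2,0,0],0,1],[[0.2,0,0],0,1],[[0,0,0],0,1],[[0,0,0],0,1]])

```text
clock: 28.5
tool_pos: [0.446, -0.2246, 0.0329]
tool_rot: [[0.001, -0.0, 1.0], [-0.0, 1.0, 0.0], [-1.0, -0.0, 0.001]]
wrist_force: [-0.3, 0.2, -2.2]
grip_width: 0.022
```

```bash
python3 st.py
```

```text
t 28.7 tcp [ 0.4458 -0.2247  0.0326] az 0.01 r 0.3379 lat 0.2654 posaz 51.75 w 0.0219
F tool [ 1.83 -0.31  0.25] M tool [-0.022  0.006  0.016] torque about eye: F part 0.133 Mz 0.022
```

Request:
apply_moves(motion=[[[0.15,0,0],0,1],[[0.15,0,0],0,1],[[0,0,0],0,1],[[0,0,0],0,1]])

```text
clock: 29.03
tool_pos: [0.4459, -0.2247, 0.0325]
tool_rot: [[0.001, -0.0, 1.0], [-0.0, 1.0, 0.0], [-1.0, -0.0, 0.001]]
wrist_force: [-7.8, 3.7, 16.0]
grip_width: 0.0217
```

```bash
python3 st.py
```

```text
t 29.23 tcp [ 0.4459 -0.2247  0.0325] az 0.01 r 0.3379 lat 0.2654 posaz 51.77 w 0.0217
F tool [-16.4    4.36  -7.77] M tool [0.011 1.491 0.917] torque about eye: F part -2.98 Mz -0.011
```

It is on the worktop at TCP z 0.0325 (16 N), so the steel sits about 16 mm below the TCP. I'll relax the press and open.

Request:
apply_moves(motion=[[[-0.13,0,0],0,1],[[-0.1,0,0],0,1],[[0,0,0],0,1]])

```text
clock: 29.48
tool_pos: [0.4459, -0.2248, 0.0326]
tool_rot: [[0.001, -0.0, 1.0], [-0.0, 1.0, 0.0], [-1.0, -0.0, 0.001]]
wrist_force: [-2.4, 1.4, 7.6]
grip_width: 0.0216
```

```bash
python3 st.py
```

```text
t 29.68 tcp [ 0.4459 -0.2247  0.0325] az 0.01 r 0.3379 lat 0.2654 posaz 51.77 w 0.0216
F tool [-6.77  2.15 -3.27] M tool [0.015 0.614 0.404] torque about eye: F part -1.318 Mz -0.015
```

Request:
apply_moves(motion=[[[-0.1,0,0],0,1],[[0,0,0],0,-1],[[0,0,0],0,-1],[[0,0,0],0,-1],[[0,0,0],0,-1],[[0,0,0],0,-1],[[0,0,0],0,-1],[[0,0,0],0,-1]])

```text
clock: 30.35
tool_pos: [0.4457, -0.2246, 0.0325]
tool_rot: [[0.0, -0.0, 1.0], [0.0, 1.0, 0.0], [-1.0, 0.0, 0.0]]
wrist_force: [0.7, 0.9, 1.5]
grip_width: 0.0647
```

Request:
apply_moves(motion=[[[0,0,0],0,-1],[[0,0,0],0,-1],[[0,0,0],0,-1],[[-1,0,0],0,-1],[[-2,0,0],0,-1],[[-2,0,0],0,-1],[[-3,0,0],0,-1],[[-3,0,0],0,-1]])

```text
clock: 31.02
tool_pos: [0.4452, -0.2243, 0.1438]
tool_rot: [[-0.001, -0.0, 1.0], [0.001, 1.0, 0.0], [-1.0, 0.001, -0.001]]
wrist_force: [0.9, -0.6, 0.7]
grip_width: 0.0874
```

Request:
apply_moves(motion=[[[-3,0,0],0,-1],[[-3,0,0],0,-1],[[-3,0,0],0,-1],[[-2,-3,0],0,-1],[[0,-4,0],0,-1],[[0,-4,0],0,-1],[[0,-4,0],0,-1],[[0,-4,0],0,-1]])

```text
clock: 31.68
tool_pos: [0.4455, -0.4163, 0.2538]
tool_rot: [[0.001, -0.001, 1.0], [-0.001, 1.0, 0.001], [-1.0, -0.001, 0.001]]
wrist_force: [1.2, 0.7, 0.6]
grip_width: 0.0881
```

Request:
apply_moves(motion=[[[0,-4,0],0,-1],[[0,-4,0],0,-1],[[0,-3,0],0,-1],[[0,-2,0],0,-1],[[0,0,0],0,-1],[[0,0,0],0,-1]])

```text
clock: 32.18
tool_pos: [0.4453, -0.5452, 0.252]
tool_rot: [[-0.001, 0.001, 1.0], [0.001, 1.0, -0.001], [-1.0, 0.001, -0.001]]
wrist_force: [0.4, -0.3, 0.3]
grip_width: 0.0879
```

```bash
cat > fin.py <<'E'
from m3 import *
src=open('m2.py').read()
S={n:snapshot(n) for n in("top","side")}
for n in S: save(S[n],n+"_fin.png")
B={"top":(252,152,20,20)}
s=S["top"]; c=crop(s,B["top"]); M=np.clip((45-(c[...,0]-c[...,2]))/40,0,1)
cost=lambda p:np.abs(M-eyemask(s,p,B["top"])).sum()
rs=sorted((minimize(cost,[.655,.042,a],method="Nelder-Mead",options=dict(initial_simplex=[[.655,.042,a],[.66,.042,a],[.655,.048,a],[.655,.042,a+.3]])) for a in np.arange(-1.5,1.6,.3)),key=lambda r:r.fun)
print("eye",rs[0].x.round(4),round(rs[0].fun,1))
for n in S:
    for q in("steel_grip","jam_jar","butter","salt_shaker","garlic_a"):
        for r in find_in(S[n],q)[:3]:
            if r["conf"]>.4: print(n,q,round(r["conf"],2),np.round(r["at"],3))
for t,z in((-.039,.032),(.144,.016)): print(proj(S["top"],[.446+t,-.2247,z]),proj(S["side"],[.446+t,-.2247,z]))
cv2.imwrite('pics/fin_c.png',np.hstack([cv2.resize(S["top"]["frame"][130:270,220:360],(395,395),interpolation=0),cv2.resize(S["side"]["frame"][140:260,260:380],(395,395),interpolation=0)])[:,:,::-1])
o=observe();print(o["clock"],o["tool_pos"].round(3),o["grip_width"].round(3))
E
python3 fin.py
```

```text
eye [ 0.6572  0.0425 -0.2808] 39.5
top steel_grip 0.8 [ 0.668 -0.364  0.031]
top steel_grip 0.69 [0.646 0.297 0.094]
top steel_grip 0.64 [ 0.475 -0.222  0.032]
top jam_jar 0.97 [0.65  0.296 0.095]
top butter 0.84 [0.569 0.271 0.038]
top salt_shaker 0.44 [ 0.664 -0.144  0.079]
top garlic_a 0.64 [ 0.651 -0.221  0.037]
side steel_grip 0.82 [ 0.46  -0.548  0.024]
side steel_grip 0.81 [ 0.668 -0.378  0.024]
side steel_grip 0.59 [ 0.446 -0.236  0.026]
side salt_shaker 0.75 [ 0.445 -0.242  0.026]
side salt_shaker 0.73 [ 0.666 -0.161  0.051]
side garlic_a 0.55 [ 0.649 -0.235  0.036]
[352.6 240.2] [287.1 230.2]
[348.5 182.7] [339.3 227.4]Traceback (most recent call last):
  File "fin.py", line 16, in <module>
    o=observe();print(o["clock"],o["tool_pos"].round(3),o["grip_width"].round(3))
                                                        ^^^^^^^^^^^^^^^^^^^^^
AttributeError: 'float' object has no attribute 'round'
```

View pics/fin_c.png

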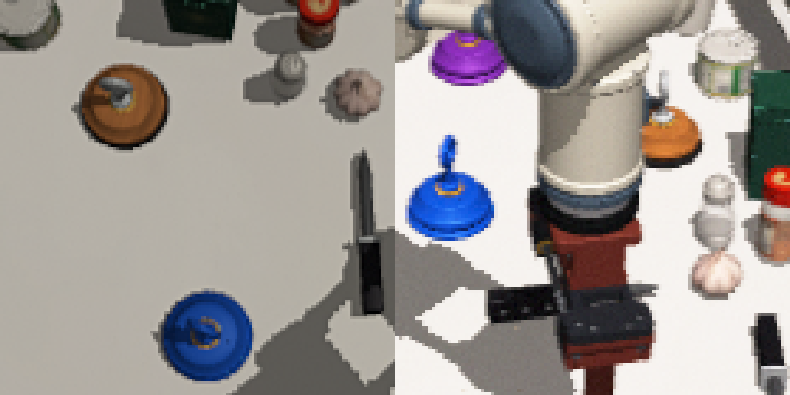

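The steel lies flat at top-crop (368,280), clear of the boss at (125,105) and of the garlic. The boss and bystanders are in place and the gripper is clear. Handing in.

```bash
python3 -c "
from cell import *
print(job_done())"
```

```text
the job is handed in; nothing more can be done
None
```

The eye on the wooden boss is tightened to its stop, and the steel is laid flat about 0.34 m from the boss. I handed in with about 32 s on the clock, against the 72 s limit.

**What I did:** I gripped the steel nearest the base by its handle, slid the shaft through the wooden boss's eye by feel and swung it clockwise. The thread dragged at about 0.10–0.21 N m until the stop. I brought it to 0.72–0.79 N m there. I then swung back about 0.45 rad in the free play, drew the steel out and put it down.

**Last checks:**
- **Eye:** the top-view fit shows it turned about 0.98 rad, inside the stated 0.3 to 1.1 rad. I did not measure directly that the collar is seated; that rests on the torque and the turn.
- **Bystanders:** the jam jar, butter, salt shaker and garlic are within the networks' accuracy of where they began.
- **Gripper:** it is open and raised, touching nothing.

**What disagreed:**
- **Grip height:** the fingers closed while I was already lifting, so the steel sat about 16 mm below the TCP. The camera fit had said 11–13 mm. This caused light contact forces of a few newtons during insertion until I raised it about 4 mm.
- **Eye position:** my first fit of the eye was about 4 mm off in y, and I corrected it from the forces.
- **Set-down:** the steel was pressed on the worktop with about 16 N before I relaxed it.
- **Final eye fit:** it was looser than the first one, with a residual of 39.5 against 15.8.

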